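Flip open the router-bit case

ROBOT

A 6-joint arm with a two-finger parallel gripper is mounted at the origin on the work surface. World frame = base frame: x ahead of the robot, y to its left, z up, the work surface at z = 0. Lengths are in m, angles in degrees, forces in N, time in s.
With the tool pointing down it reaches from about 0.375 to 0.75 m from the base axis. Payload 9 kg.
Tool frame: the origin (TCP) lies midway between the tips of the shut fingers; the grasp point (between the pads) lies 19 mm behind it; z points along the fingers, y is the direction in which the jaws open and shut (so a half turn about z gives the same grasp; the last joint's range is limited). The gripper opens to 85 mm and grips with 20 to 120 N. Pads are 22 mm wide; open, the fingers measure 114 mm over their backs; the gripper's body (76 mm by 85 mm) begins 54 mm behind the grasp point. The pads swing forward as they close: fully open they stand 13 mm farther back than shut.
Start: joints at [-85.64, 5.964, 5.575, 89.605, 0, 77.527], TCP at [0.174, -0.574, 0.231] pointing down, gripper open.
Joint ranges: [-171.21, 171.21], [-48.23, 106.86], [-62.78, 66.21], [-105.2, 120.99], [-86.42, 89.51], [-180, 180]. Speed limits (degrees/s): [127.2, 127.2, 147.25, 180, 180, 180].

INTERFACE

Orientations are given as [roll, pitch, yaw] about the fixed x, y, z axes, in that order (R = Rz(yaw) Ry(pitch) Rx(roll)).
In Python, from bench import bot gives the robot as it stands. The module is installed in compiled form; this text tells all that it offers.
- The arm moves only by the tool arm_command, never from a script. Its argument "increments" is a list of rows, each a list of 7 numbers: the shift along the tool's x, y, z normalised to -1 to 1, where 1 is 0.2 m, then the turn, a rotation vector about the tool's x, y, z normalised to -1 to 1, where 1 is pi/2 rad, then the opening, from 0 (shut) to 1 (fully open). In form: [[x, y, z, rx, ry, rz, gripper], ...]. A call has exactly 10 rows; each row shifts and turns the commanded pose from where the row before left it, along the tool's axes as they then stand; what a row does not reach is not made up. A row lasts 1/8 s, in which the tool goes at most 62.5 mm and 10.7 degrees, less where a joint would pass 70% of its speed; a pose out of reach is approached as far as the arm can. A call with a number of a shift or a turn outside -1 to 1 is refused whole. A call with a gripper value outside its range is refused whole. The fingers move at their own pace and stop on an object; "squeeze" is the grip in N (left out, the last holds). Time passes only in rows, so rows that do not move let the fingers close, or fill a call up. It gives the time, the measured TCP pose, the force and the opening at its end, in the units of the state.
- bot.sense(): the state, without advancing time (a new reading comes with each control period).
- bot.read_camera(name): name is "scene" or "top" or "wrist"; returns (picture, depth): 480x640x3 uint8, red, green, blue; 480x640 float32, m along the optical axis (not along the pixel's ray), 0 where there is no reading.
- bot.camera_model(name): a dict with "mtx" (3x3 intrinsics, pixels), "R" (3x3) and "t" (3): a world point X has camera coordinates R X + t. Camera axes: x right, y down, z forward; pixel columns grow to the right and rows downward; lengths in m; the calibration is good to about 2 mm. The wrist camera is an equidistant fisheye: a pixel r from the principal point sees the ray r / f radians off the axis. A picture is of the moment at which its call begins: read the wrist's pose just before it. camera_model takes no time and is no camera call; for the wrist camera it gives the pose at the moment of the call.
- bot.finish_job(): hands the job in, once; it reports no verdict.
Trained networks look in the newest picture that a camera, given by its name, has taken for a name from the list of things; names that differ only in an ending like _2 or _b are one class to them, and where a whole thing is asked for, a point or a joint stands for the part that bears it (a point fixed in the world has none). Each returns a list of dicts, best first, with "conf" (0 to 1); they miss things now and then, are a little off and sometimes report something else, mostly with a low value. They report only what shows in the picture. A call takes as long as a camera call.
- bot.regions_of(camera, name): "mask" (480x640 bool, what is visible of it) and "pixel" ([column, row] in pixels, amid what is visible of it).
- bot.pinpoint(camera, name): "pixel" ([column, row] in pixels: a listed point, or the origin of a listed thing).
The state is a dict: "time": time; "q": joint angles; "joint_velocities": joint speeds; "joint_efforts": joint torques, N m; "tcp_pos": TCP position; "eef_rot": TCP orientation; "wrist_force": force on the tool from outside, world axes, zero at the start; "wrist_torque": the same for the moment, N m; "finger_gap": finger opening in m.
Only numpy, scipy, OpenCV 4.12 (cv2) and the standard library are available. Lean on these libraries where they do the work, as an engineer would, in place of code of your own. Each camera call takes 0.05 s, during which the arm holds its last target. There are 200 camera calls.

TASK

The cutter change is next: with a fingertip under its front lip, flip up the lid of the blue-lidded router-bit case and push it over past upright, so that it rests fully back on its hinge stop by itself. Do not fling the lid, and do not lift the case, tip it or shove it along the bench; leave the red-lidded case shut and it, the glue bottle, the wood offcut and the clamp where they are.

Things in the scene. Friction and masses are not known exactly. Their poses are not given: they have to be found in the camera images.
- blue_case: The case to open: a loose plywood box (about 2 kg) with a blue lid, 150 x 150 mm, 70 mm high without the lid, router bits inside below the rim. Origin at the centre of its underside, x from its front (lip side) to its back (hinge side), z up. It stands sideways: the lip faces the robot's right (yaw 1.1 to 1.65 rad). Over 120 mm of bench are free before the lip.
- blue_lid (a joint): Angle of the blue lid: 0 shut, 1.95 rad fully open at its stop (leaning back). Swings about the case's y axis; the lip rises and goes over to the back. The lid weighs about 0.25 kg on a lightly damped hinge: let go below about 1.5 rad it falls shut, beyond about 1.6 rad it falls on open to the stop by itself, and gravity holds it there.
- blue_lip (a point): Middle of the lid's front edge, on its underside; moves with the lid. Shut, it is 70.5 mm above the bench, 97 mm in front of the case's origin. The lid is a flat plate 172 mm (front to back) x 150 mm x 8 mm; its front 22 mm overhang the case's front wall over the full width, so that a fingertip, slanting down towards the hinge side at about 45 degrees, fits under.
- blue_hinge (a point): Middle of the blue lid's hinge line, on the lid's underside, at the top of the case's back wall, 75 mm behind the case's origin and 70.5 mm up, 172 mm from the lip point.
- red_case: The same case with a red lid, to be left alone; same sizes and origin. It stands to the left of the blue one, clear of its lid's swing.
- red_lid (a joint): Angle of the red lid: 0 shut (as it must stay), 1.95 rad open.
- glue: Bystander: white glue bottle, 60 mm diameter, 160 mm tall, standing on the bench; origin at the centre of its underside.
- offcut: Bystander: U-shaped brown wood offcut lying on the bench, 160 x 100 x 36 mm; origin at the underside, in the middle of its outline.
- clamp: Bystander: small bar clamp lying to the right and ahead of the cases, bar 240 mm along its y, its two jaws and black handle reaching 70 mm to its -x (pointing away from the robot), 22 mm high; origin at the middle of the bar's underside.

How it is judged (in metres and radians):
On the way, in this order (a step that is already met when the one before it is completed fails the run):
1. the fingers raise the blue lid part way (0.35 to 1.4 rad) while touching it (value of joint blue_lid between 0.35 and 1.4 rad and contact force between the fingers and blue_case above 0.05 N), for 0.1 s.
2. the blue lid has gone over centre and lies back (beyond 1.85 rad) (value of joint blue_lid above 1.85 rad), for 0.2 s.
At the end, for the whole second after the job is handed in: The blue lid rests open beyond 1.85 rad (stop at 1.95) and still; its case stands level within 30 mm of where it was; the red lid is shut (under 0.05 rad); the red case, glue bottle, offcut and clamp are within 20 mm of where they were (value of joint blue_lid above 1.85 rad and velocity of joint blue_lid between -0.1 and 0.1 rad/s and distance of blue_case from where it was at the start of the episode below 0.03 m and angle between blue_case's own z axis and vertical below 0.05 rad and linear speed of blue_case below 0.02 m/s and value of joint red_lid below 0.05 rad and distance of each of red_case, glue, offcut, clamp from where it was at the start of the episode below 0.02 m); the robot touches nothing.
It fails at once if the blue case is lifted, tipped (over 0.15 rad) or shoved (over 30 mm) (height (world z) of blue_case above 0.012 m or angle between blue_case's own z axis and vertical above 0.15 rad or distance of blue_case from where it was at the start of the episode above 0.03 m).
It fails at once if the blue lid is flung (faster than 5 rad/s) (velocity of joint blue_lid above 5 rad/s or velocity of joint blue_lid below -5 rad/s).
It fails at once if the red case is opened or moved (value of joint red_lid above 0.15 rad or distance of red_case from where it was at the start of the episode above 0.02 m).
It fails at once if a bystander (glue bottle, offcut, clamp) is moved over 20 mm (distance of any of glue, offcut, clamp from where it was at the start of the episode above 0.02 m).
It also fails if it takes over 48 s, if anything falls off the work surface, if the arm or the gripper's body presses on something with over 40 N, if the wrist force passes 120 N, or if a joint passes its speed limit or range.

## Working session

There is one attempt and no reset: what is moved stays moved. The work goes in short steps, Python scripts to look and compute and a tool call to move; the robot and the scene stay as the last step left them, time stands still between calls to the robot, and variables do not carry over. Pictures are saved under pics/ and viewed, about 8 in all and at most 12, crops included, and the job is handed in when it is done.

Besides the shell and the picture viewer there is one more tool, called after "Emit:" as name(argument=value, ...) on one line, values as JSON. arm_command: Moves the arm, as the interface text tells. Scaled input: -1 to 1 covers 0.2 m each way for a shift and pi/2 rad each way for a turn. Its arguments: {"type":"object","properties":{"increments":{"type":"array"},"squeeze":{"type":"number"}},"required":["increments"]}

```bash
mkdir -p pics; cat > h.py <<'E'
import numpy as np, cv2
from bench import bot
def world(cam,px,depth=None,z=None):
    m=bot.camera_model(cam);K,R,t=map(np.array,(m["mtx"],m["R"],m["t"]))
    d=np.linalg.inv(K)@[px[0],px[1],1.]
    o=-R.T@t; r=R.T@d
    s=depth if depth is not None else (z-o[2])/r[2]
    return o+s*r
E
python3 - <<'E'
from h import *
s=bot.sense();print(s)
for c in("top","scene"):
    p,d=bot.read_camera(c);cv2.imwrite(f"pics/{c}0.png",p[:,:,::-1]);np.save(c+"d.npy",d)
    for n,z in(("blue_lip",.0705),("blue_hinge",.0705),("blue_case",0),("red_case",0),("glue",0),("offcut",0),("clamp",0)):
        for r in bot.pinpoint(c,n)[:2]: print(c,n,round(r["conf"],2),np.round(r["pixel"]),world(c,r["pixel"],z=z).round(3))
E
```

```text
{'time': 0.0, 'q': array([-8.56389066e+01,  5.99964927e+00,  5.52525091e+00,  8.96039921e+01,
        5.85298635e-04,  7.75249520e+01]), 'joint_velocities': array([ 0.02999678, -0.00951117, -0.05746207,  0.04471254,  0.04680264,
        0.03823761]), 'joint_efforts': array([-8.20277382e-04, -5.56931591e+01,  5.03650689e+01,  1.69953337e-02,
       -4.00872541e-04, -1.61247421e-06]), 'tcp_pos': array([ 0.17374942, -0.57393644,  0.23049442]), 'eef_rot': array([-1.79923587e+02, -1.75049508e-02,  1.68361293e+01]), 'wrist_force': array([ 0.61144787, -0.75735262, -0.42453824]), 'wrist_torque': array([0.04952538, 0.03200314, 0.0037618 ]), 'finger_gap': 0.08536839513932241}
top blue_lip 0.72 [365. 321.] [ 0.475 -0.039  0.07 ]
top blue_hinge 0.84 [296. 289.] [0.544 0.117 0.07 ]
top glue 0.73 [401. 189.] [ 0.797 -0.134  0.   ]
top offcut 0.57 [297. 196.] [0.774 0.124 0.   ]
top clamp 0.89 [484. 228.] [ 0.702 -0.336  0.   ]
top clamp 0.71 [185. 297.] [0.521 0.39  0.   ]
scene blue_lip 0.71 [242. 224.] [ 0.477 -0.027  0.07 ]
scene blue_hinge 0.67 [310. 213.] [0.543 0.127 0.07 ]
scene blue_hinge 0.29 [371. 204.] [0.614 0.271 0.07 ]
scene blue_case 0.91 [284. 242.] [0.516 0.063 0.   ]
scene red_case 0.66 [297. 339.] [ 0.79  -0.139  0.   ]
scene red_case 0.62 [369. 202.] [0.515 0.387 0.   ]
scene glue 0.58 [299. 336.] [ 0.785 -0.13   0.   ]
scene offcut 0.95 [383. 281.] [0.786 0.118 0.   ]
scene clamp 0.68 [183. 371.] [ 0.711 -0.33   0.   ]
scene clamp 0.33 [241. 226.] [0.377 0.037 0.   ]
```

View pics/top0.png

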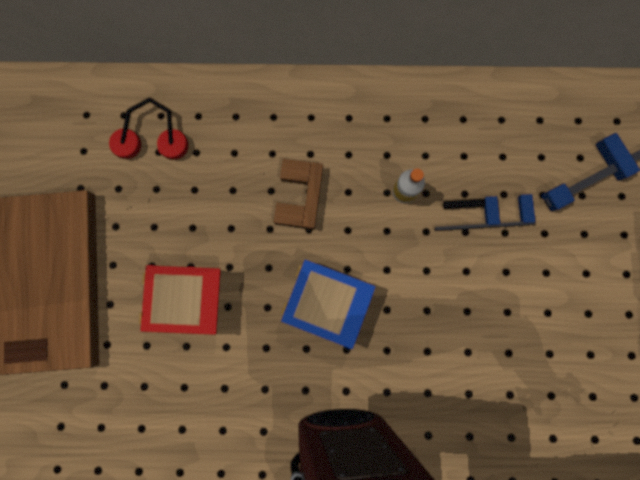

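View pics/scene0.png

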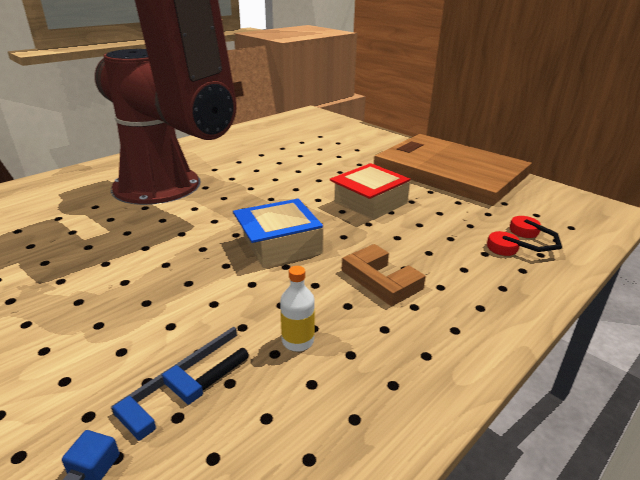

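The top view shows the blue lid with corners near (306,262), (375,286), (352,347) and (284,322). Its lip is the right edge, near (363,317), and it is free in front. The red case is at (181,299), the glue at (410,185), the offcut at (300,193) and the clamp at (490,215). The scene view agrees. Next I'll fit the lid's outline.

```bash
cat >> h.py <<'E'
from scipy.spatial.transform import Rotation as Ro
def rows(target_p,target_R,n,grip=0,p=None,R=None):
    """n equal increments from present pose to target, in tool axes and command units"""
    s=bot.sense()
    p=s["tcp_pos"] if p is None else p
    R=Ro.from_euler("xyz",s["eef_rot"],degrees=True) if R is None else R
    w=(R.inv()*target_R).as_rotvec()/n; out=[]
    for i in range(n):
        d=R.inv().apply((target_p-p)/(n-i))
        out.append([*np.round(d/.2,3),*np.round(w/(np.pi/2),3),grip]); p=p+R.apply(d); R=R*Ro.from_rotvec(w)
    return out
E
python3 - <<'E'
from h import *
p=cv2.imread("pics/top0.png");hsv=cv2.cvtColor(p,cv2.COLOR_BGR2HSV)
m=cv2.inRange(hsv,(105,120,60),(130,255,255));m[:250]=0;m[360:]=0;m[:,:260]=0;m[:,400:]=0
c=max(cv2.findContours(m,0,2)[0],key=cv2.contourArea)
W=np.array([world("top",q[0],z=.0785)[:2] for q in cv2.convexHull(c)])
r=cv2.minAreaRect((W*1000).astype(np.float32));b=cv2.boxPoints(r);print(r,b.round())
d=np.load("topd.npy")
print("depth z",[world("top",q,depth=d[q[1],q[0]]).round(3) for q in((330,305),(363,310),(300,290))])
yaw=None
for i in range(4):
    a=(b[i]+b[(i+1)%4])/2000; e=b[(i+1)%4]-b[i]; print("mid",a.round(4),"len",np.linalg.norm(e).round(1),"dir",np.arctan2(e[1],e[0]).round(3))
E
```

```text
((512.1146240234375, 43.824195861816406), (170.40130615234375, 150.9535675048828), 69.9571762084961) [[412. -10.]
 [554. -62.]
 [612.  98.]
 [470. 150.]]
depth z [array([0.509, 0.04 , 0.077]), array([ 0.499, -0.035,  0.074]), array([0.541, 0.108, 0.076])]
mid [ 0.4829 -0.0362] len 151.0 dir -0.35
mid [0.583 0.018] len 170.4 dir 1.221
mid [0.5413 0.1239] len 151.0 dir 2.792
mid [0.4412 0.0697] len 170.4 dir -1.921
```

```bash
cat >> h.py <<'E'
yaw=1.221; H=np.array([np.cos(yaw),np.sin(yaw),0]); Z=np.array([0,0,1.])
lip=np.array([.4825,-.037,.0705]); hinge=np.array([.5413,.1245,.0705])
def tilt(deg=45):
    a=np.radians(deg); z=np.cos(a)*H-np.sin(a)*Z; x=np.sin(a)*H+np.cos(a)*Z
    return Ro.from_matrix(np.c_[x,np.cross(z,x),z])
def show(r):
    print("[" + ",\n".join(str([float(v) for v in q]) for q in r)+"]")
E
python3 - <<'E'
from h import *
A=lip-.10*H; A[2]=.16
print(A); show(rows(A,tilt(),20))
E
```

```text
[ 0.44822935 -0.13094425  0.16      ]
[[0.098, -0.086, 0.018, 0.012, 0.023, -0.028, 0.0],
[0.101, -0.081, 0.023, 0.012, 0.023, -0.028, 0.0],
[0.103, -0.077, 0.028, 0.012, 0.023, -0.028, 0.0],
[0.105, -0.071, 0.033, 0.012, 0.023, -0.028, 0.0],
[0.107, -0.066, 0.038, 0.012, 0.023, -0.028, 0.0],
[0.108, -0.061, 0.043, 0.012, 0.023, -0.028, 0.0],
[0.109, -0.055, 0.048, 0.012, 0.023, -0.028, 0.0],
[0.11, -0.049, 0.053, 0.012, 0.023, -0.028, 0.0],
[0.11, -0.043, 0.058, 0.012, 0.023, -0.028, 0.0],
[0.109, -0.038, 0.063, 0.012, 0.023, -0.028, 0.0],
[0.108, -0.032, 0.068, 0.012, 0.023, -0.028, 0.0],
[0.107, -0.026, 0.072, 0.012, 0.023, -0.028, 0.0],
[0.105, -0.02, 0.076, 0.012, 0.023, -0.028, 0.0],
[0.103, -0.014, 0.08, 0.012, 0.023, -0.028, 0.0],
[0.101, -0.008, 0.084, 0.012, 0.023, -0.028, 0.0],
[0.098, -0.002, 0.088, 0.012, 0.023, -0.028, 0.0],
[0.095, 0.004, 0.091, 0.012, 0.023, -0.028, 0.0],
[0.091, 0.01, 0.095, 0.012, 0.023, -0.028, 0.0],
[0.087, 0.016, 0.098, 0.012, 0.023, -0.028, 0.0],
[0.082, 0.021, 0.1, 0.012, 0.023, -0.028, 0.0]]
```

Emit:
arm_command(increments=[[0.098,-0.086,0.018,0.012,0.023,-0.028,0],[0.101,-0.081,0.023,0.012,0.023,-0.028,0],[0.103,-0.077,0.028,0.012,0.023,-0.028,0],[0.105,-0.071,0.033,0.012,0.023,-0.028,0],[0.107,-0.066,0.038,0.012,0.023,-0.028,0],[0.108,-0.061,0.043,0.012,0.023,-0.028,0],[0.109,-0.055,0.048,0.012,0.023,-0.028,0],[0.11,-0.049,0.053,0.012,0.023,-0.028,0],[0.11,-0.043,0.058,0.012,0.023,-0.028,0],[0.109,-0.038,0.063,0.012,0.023,-0.028,0]])

```text
time: 2.05
tcp_pos: [0.3115, -0.3512, 0.196]
eef_rot: [-173.8, -22.5, 41.3]
wrist_force: [0.9, 0.5, 0.6]
finger_gap: 0.0002
```

Emit:
arm_command(increments=[[0.108,-0.032,0.068,0.012,0.023,-0.028,0],[0.107,-0.026,0.072,0.012,0.023,-0.028,0],[0.105,-0.02,0.076,0.012,0.023,-0.028,0],[0.103,-0.014,0.08,0.012,0.023,-0.028,0],[0.101,-0.008,0.084,0.012,0.023,-0.028,0],[0.098,-0.002,0.088,0.012,0.023,-0.028,0],[0.095,0.004,0.091,0.012,0.023,-0.028,0],[0.091,0.01,0.095,0.012,0.023,-0.028,0],[0.087,0.016,0.098,0.012,0.023,-0.028,0],[0.082,0.021,0.1,0.012,0.023,-0.028,0]])

```text
time: 3.3
tcp_pos: [0.447, -0.1285, 0.1605]
eef_rot: [-179.2, -45.2, 69.9]
wrist_force: [-1.1, 0.6, -0.6]
finger_gap: -0.0002
```

```bash
python3 - <<'E'
from h import *
s=bot.sense();print(s["time"],s["q"].round(1),s["tcp_pos"].round(4),s["eef_rot"].round(1),tilt().as_euler("xyz",degrees=True).round(1),s["wrist_force"].round(2),s["finger_gap"])
p,d=bot.read_camera("scene");cv2.imwrite("pics/s1.png",p[:,:,::-1])
B=lip-.06*H; B[2]=.045
show(rows(B,tilt(),10))
E
```

```text
3.3 [-56.3   4.1 -15.4 102.1  34.3  43.5] [ 0.447  -0.1285  0.1605] [-179.2  -45.2   69.9] [180. -45.  70.] [-1.11  0.6  -0.55] -0.00016547817698411068
[[-0.028, 0.002, 0.053, -0.001, -0.0, 0.0, 0.0],
[-0.028, 0.002, 0.053, -0.001, -0.0, 0.0, 0.0],
[-0.028, 0.002, 0.053, -0.001, -0.0, 0.0, 0.0],
[-0.028, 0.002, 0.053, -0.001, -0.0, 0.0, 0.0],
[-0.028, 0.002, 0.053, -0.001, -0.0, 0.0, 0.0],
[-0.028, 0.002, 0.053, -0.001, -0.0, 0.0, 0.0],
[-0.028, 0.002, 0.053, -0.001, -0.0, 0.0, 0.0],
[-0.028, 0.001, 0.053, -0.001, -0.0, 0.0, 0.0],
[-0.028, 0.001, 0.053, -0.001, -0.0, 0.0, 0.0],
[-0.028, 0.001, 0.053, -0.001, -0.0, 0.0, 0.0]]
```

View pics/s1.png

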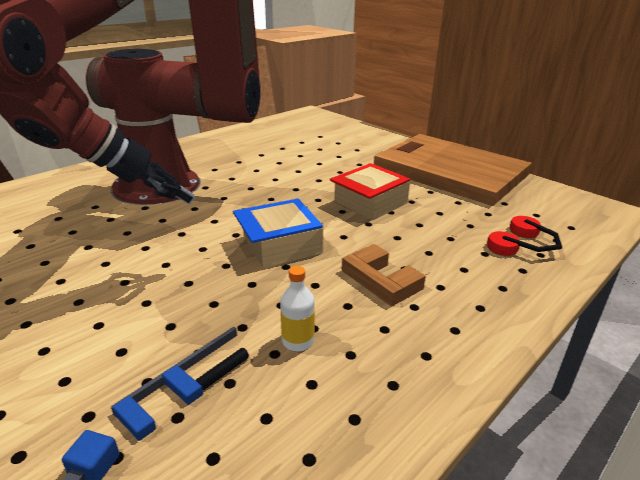

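The shut fingertips sit at about (192,200) in front of the lip at (242,224), slanting 45° towards it, and nothing has been touched. Next I go down in front of the lip, then look from close up.

Emit:
arm_command(increments=[[-0.028,0.002,0.053,-0.001,0,0,0],[-0.028,0.002,0.053,-0.001,0,0,0],[-0.028,0.002,0.053,-0.001,0,0,0],[-0.028,0.002,0.053,-0.001,0,0,0],[-0.028,0.002,0.053,-0.001,0,0,0],[-0.028,0.002,0.053,-0.001,0,0,0],[-0.028,0.002,0.053,-0.001,0,0,0],[-0.028,0.001,0.053,-0.001,0,0,0],[-0.028,0.001,0.053,-0.001,0,0,0],[-0.028,0.001,0.053,0,0,0,0]])

```text
time: 4.6
tcp_pos: [0.4609, -0.0973, 0.0454]
eef_rot: [-179.9, -45.1, 69.7]
wrist_force: [0.0, 0.1, 0.3]
finger_gap: -0.0001
```

```bash
python3 - <<'E'
from h import *
s=bot.sense();print(s["time"],s["q"].round(1),s["tcp_pos"].round(4),s["eef_rot"].round(1),s["wrist_force"].round(2))
p,d=bot.read_camera("top");cv2.imwrite("pics/t2.png",cv2.resize(p[240:400,270:484,::-1],None,fx=3,fy=3))
p,d=bot.read_camera("wrist");cv2.imwrite("pics/w2.png",p[:,:,::-1])
for r in bot.pinpoint("wrist","blue_lip")[:2]:
    m=bot.camera_model("wrist");K,R,t=map(np.array,(m["mtx"],m["R"],m["t"]))
    u=np.array([(r["pixel"][0]-K[0,2])/K[0,0],(r["pixel"][1]-K[1,2])/K[1,1]]);th=np.hypot(*u)
    v=R.T@np.r_[u/th*np.sin(th),np.cos(th)];o=-R.T@t
    print(r["conf"],r["pixel"],o+v*(.0705-o[2])/v[2])
C=lip+.004*H; C[2]=.045
show(rows(C,tilt(),10))
E
```

```text
4.6 [-53.1   7.6 -23.9  87.1  36.5  47.6] [ 0.4609 -0.0973  0.0454] [-179.9  -45.1   69.7] [0.   0.09 0.32]
0.6 [319.9, 145.5] [ 0.48223033 -0.03454394  0.0705    ]
[[0.024, -0.0, 0.024, 0.0, -0.0, -0.0, 0.0],
[0.024, -0.0, 0.024, 0.0, -0.0, -0.0, 0.0],
[0.024, -0.0, 0.024, 0.0, -0.0, -0.0, 0.0],
[0.024, -0.0, 0.024, 0.0, -0.0, -0.0, 0.0],
[0.024, -0.0, 0.024, 0.0, -0.0, -0.0, 0.0],
[0.024, -0.0, 0.024, 0.0, -0.0, -0.0, 0.0],
[0.024, -0.0, 0.024, 0.0, -0.0, -0.0, 0.0],
[0.024, -0.0, 0.024, 0.0, -0.0, -0.0, 0.0],
[0.024, -0.0, 0.024, 0.0, -0.0, -0.0, 0.0],
[0.024, 0.0, 0.024, 0.0, -0.0, -0.0, 0.0]]
```

View pics/w2.png

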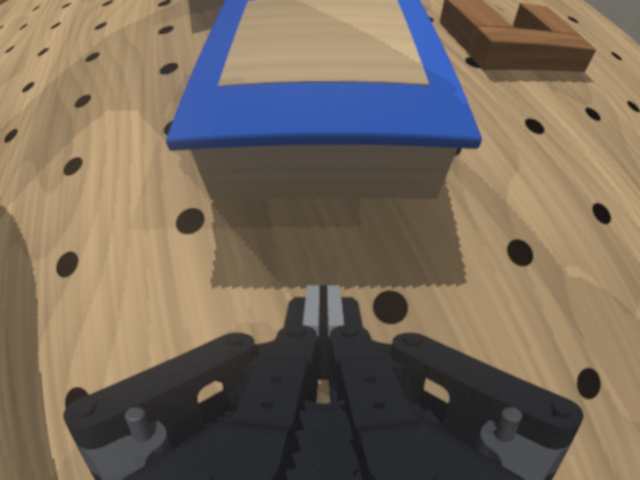

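View pics/t2.png

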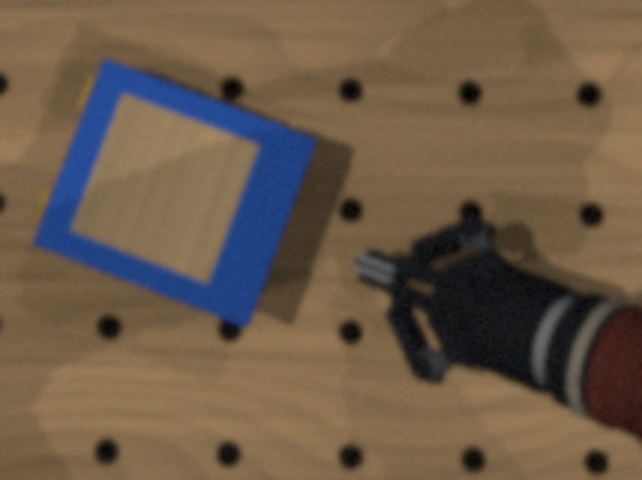

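The wrist view shows the fingertips at (323,290), centred in front of the lip edge at (325,143). The network's lip position agrees with mine within 3 mm. The top crop shows the fingers square to the lip, so I insert now.

Emit:
arm_command(increments=[[0.024,0,0.024,0,0,0,0],[0.024,0,0.024,0,0,0,0],[0.024,0,0.024,0,0,0,0],[0.024,0,0.024,0,0,0,0],[0.024,0,0.024,0,0,0,0],[0.024,0,0.024,0,0,0,0],[0.024,0,0.024,0,0,0,0],[0.024,0,0.024,0,0,0,0],[0.024,0,0.024,0,0,0,0],[0,0,0,0,0,0,0]])

```text
time: 6.0
tcp_pos: [0.4819, -0.0397, 0.0463]
eef_rot: [-179.9, -45.1, 69.8]
wrist_force: [0.3, 0.1, -0.2]
finger_gap: -0.0001
```

```bash
cat >> h.py <<'E'
def tcp_for(th,l0=.017,l1=.04):
    """TCP so that the finger's upper face/corner bears on the lid at angle th (deg)"""
    l=np.interp(th,[0,45],[l0,l1]); a=np.radians(th)
    u=-np.cos(a)*H+np.sin(a)*Z
    c=hinge+.172*u+l*(H-Z)/2**.5 if th<45 else hinge+(.172-l)*u
    return c-.011*(H+Z)/2**.5
def arc(ths,n=2):
    s=bot.sense();p=s["tcp_pos"];out=[]
    for t in ths: q=tcp_for(t); out+=rows(q,tilt(),n,0,p,tilt()); p=q
    show(out)
E
python3 - <<'E'
from h import *
s=bot.sense();print(s["time"],s["tcp_pos"].round(4),s["eef_rot"].round(1),s["wrist_force"].round(2))
print(((s["tcp_pos"]-lip)@H).round(4))
arc([0,5,10,15,20,25,30,35,40,45])
E
```

```text
6.0 [ 0.4819 -0.0397  0.0463] [-179.9  -45.1   69.8] [ 0.29  0.06 -0.24]
-0.0028
[[0.02, -0.001, 0.004, 0.0, 0.0, 0.0, 0.0],
[0.02, -0.001, 0.004, 0.0, 0.0, 0.0, 0.0],
[0.028, -0.0, -0.019, 0.0, 0.0, 0.0, 0.0],
[0.028, -0.0, -0.019, 0.0, 0.0, 0.0, 0.0],
[0.03, 0.0, -0.016, 0.0, 0.0, 0.0, 0.0],
[0.03, 0.0, -0.016, 0.0, 0.0, 0.0, 0.0],
[0.032, 0.0, -0.014, 0.0, 0.0, 0.0, 0.0],
[0.032, 0.0, -0.014, 0.0, 0.0, 0.0, 0.0],
[0.033, -0.0, -0.011, 0.0, 0.0, 0.0, 0.0],
[0.033, -0.0, -0.011, 0.0, 0.0, 0.0, 0.0],
[0.035, 0.0, -0.008, 0.0, 0.0, 0.0, 0.0],
[0.035, 0.0, -0.008, 0.0, 0.0, 0.0, 0.0],
[0.036, -0.0, -0.005, 0.0, 0.0, 0.0, 0.0],
[0.036, -0.0, -0.005, 0.0, 0.0, 0.0, 0.0],
[0.037, 0.0, -0.002, 0.0, 0.0, 0.0, 0.0],
[0.037, 0.0, -0.002, 0.0, 0.0, 0.0, 0.0],
[0.037, 0.0, 0.001, 0.0, 0.0, 0.0, 0.0],
[0.037, -0.0, 0.001, 0.0, 0.0, 0.0, 0.0],
[0.037, -0.0, 0.005, 0.0, 0.0, 0.0, 0.0],
[0.037, -0.0, 0.005, 0.0, 0.0, 0.0, 0.0]]
```

Emit:
arm_command(increments=[[0.02,-0.001,0.004,0,0,0,0],[0.02,-0.001,0.004,0,0,0,0],[0.028,0,-0.019,0,0,0,0],[0.028,0,-0.019,0,0,0,0],[0.03,0,-0.016,0,0,0,0],[0.03,0,-0.016,0,0,0,0],[0.032,0,-0.014,0,0,0,0],[0.032,0,-0.014,0,0,0,0],[0.033,0,-0.011,0,0,0,0],[0.033,0,-0.011,0,0,0,0]])

```text
time: 7.25
tcp_pos: [0.4901, -0.0168, 0.103]
eef_rot: [-179.9, -45.1, 69.7]
wrist_force: [-0.8, -1.8, -1.1]
finger_gap: -0.0004
```

```bash
python3 - <<'E'
from h import *
s=bot.sense();print(s["time"],s["tcp_pos"].round(4),s["eef_rot"].round(1),s["wrist_force"].round(2),tcp_for(20))
p,d=bot.read_camera("scene");cv2.imwrite("pics/s3.png",cv2.resize(p[120:320,160:427,::-1],None,fx=3,fy=3))
arc([25,30,35,40,45])
E
```

```text
7.25 [ 0.4901 -0.0168  0.103 ] [-179.9  -45.1   69.7] [-0.81 -1.83 -1.08] [ 0.48984047 -0.0165632   0.10230027]
[[0.032, -0.001, -0.006, 0.0, 0.0, 0.0, 0.0],
[0.032, -0.001, -0.006, 0.0, 0.0, 0.0, 0.0],
[0.036, -0.0, -0.005, 0.0, 0.0, 0.0, 0.0],
[0.036, -0.0, -0.005, 0.0, 0.0, 0.0, 0.0],
[0.037, 0.0, -0.002, 0.0, 0.0, 0.0, 0.0],
[0.037, 0.0, -0.002, 0.0, 0.0, 0.0, 0.0],
[0.037, 0.0, 0.001, 0.0, 0.0, 0.0, 0.0],
[0.037, -0.0, 0.001, 0.0, 0.0, 0.0, 0.0],
[0.037, -0.0, 0.005, 0.0, 0.0, 0.0, 0.0],
[0.037, -0.0, 0.005, 0.0, 0.0, 0.0, 0.0]]
```

View pics/s3.png

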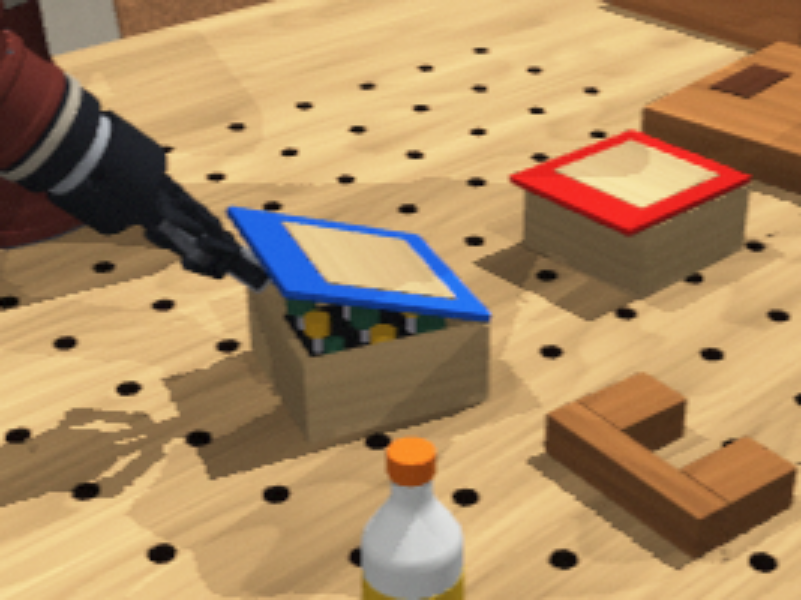

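The lid is up about 20° and resting on the fingertip at crop pixel (262,278). The case is level and still on its spot, so I continue.

Emit:
arm_command(increments=[[0.032,-0.001,-0.006,0,0,0,0],[0.032,-0.001,-0.006,0,0,0,0],[0.036,0,-0.005,0,0,0,0],[0.036,0,-0.005,0,0,0,0],[0.037,0,-0.002,0,0,0,0],[0.037,0,-0.002,0,0,0,0],[0.037,0,0.001,0,0,0,0],[0.037,0,0.001,0,0,0,0],[0.037,0,0.005,0,0,0,0],[0.037,0,0.005,0,0,0,0]])

```text
time: 8.55
tcp_pos: [0.5067, 0.029, 0.1556]
eef_rot: [-179.9, -45.1, 69.7]
wrist_force: [-0.6, -0.0, 0.0]
finger_gap: -0.0
```

```bash
python3 - <<'E'
from h import *
s=bot.sense();print(s["time"],s["tcp_pos"].round(4),s["eef_rot"].round(1),s["wrist_force"].round(2),s["q"].round(1),tcp_for(45))
arc([50,55,60,65,70,75,80,85,90,95])
E
```

```text
8.55 [0.5067 0.029  0.1556] [-179.9  -45.1   69.7] [-0.58 -0.03  0.02] [-37.9  -8.4 -26.5  89.   42.4  65.7] [0.5066468  0.02950708 0.15605992]
[[0.03, -0.0, 0.001, 0.0, 0.0, 0.0, 0.0],
[0.03, -0.0, 0.001, 0.0, 0.0, 0.0, 0.0],
[0.029, 0.0, 0.004, 0.0, 0.0, 0.0, 0.0],
[0.029, -0.0, 0.004, 0.0, 0.0, 0.0, 0.0],
[0.028, -0.0, 0.006, 0.0, 0.0, 0.0, 0.0],
[0.028, -0.0, 0.006, 0.0, 0.0, 0.0, 0.0],
[0.027, 0.0, 0.009, 0.0, 0.0, 0.0, 0.0],
[0.027, 0.0, 0.009, 0.0, 0.0, 0.0, 0.0],
[0.027, -0.0, 0.011, 0.0, 0.0, 0.0, 0.0],
[0.027, -0.0, 0.011, 0.0, 0.0, 0.0, 0.0],
[0.026, 0.0, 0.013, 0.0, 0.0, 0.0, 0.0],
[0.026, -0.0, 0.013, 0.0, 0.0, 0.0, 0.0],
[0.024, -0.0, 0.015, 0.0, 0.0, 0.0, 0.0],
[0.024, -0.0, 0.015, 0.0, 0.0, 0.0, 0.0],
[0.023, 0.0, 0.018, 0.0, 0.0, 0.0, 0.0],
[0.023, -0.0, 0.018, 0.0, 0.0, 0.0, 0.0],
[0.021, 0.0, 0.019, 0.0, 0.0, 0.0, 0.0],
[0.021, 0.0, 0.019, 0.0, 0.0, 0.0, 0.0],
[0.019, 0.0, 0.021, 0.0, 0.0, 0.0, 0.0],
[0.019, 0.0, 0.021, 0.0, 0.0, 0.0, 0.0]]
```

Emit:
arm_command(increments=[[0.03,0,0.001,0,0,0,0],[0.03,0,0.001,0,0,0,0],[0.029,0,0.004,0,0,0,0],[0.029,0,0.004,0,0,0,0],[0.028,0,0.006,0,0,0,0],[0.028,0,0.006,0,0,0,0],[0.027,0,0.009,0,0,0,0],[0.027,0,0.009,0,0,0,0],[0.027,0,0.011,0,0,0,0],[0.027,0,0.011,0,0,0,0]])

```text
time: 9.8
tcp_pos: [0.5235, 0.0746, 0.1867]
eef_rot: [-179.9, -45.1, 69.7]
wrist_force: [-0.2, -0.3, -0.3]
finger_gap: 0.0004
```

```bash
python3 - <<'E'
from h import *
s=bot.sense();print(s["time"],s["tcp_pos"].round(4),s["eef_rot"].round(1),s["wrist_force"].round(2),s["q"].round(1),tcp_for(70))
p,d=bot.read_camera("scene");cv2.imwrite("pics/s4.png",cv2.resize(p[70:320,160:427,::-1],None,fx=2.4,fy=2.4))
arc([75,80,85,90,95,100,105,108])
E
```

```text
9.8 [0.5235 0.0746 0.1867] [-179.9  -45.1   69.7] [-0.17 -0.34 -0.29] [-31.9 -11.7 -25.8  87.5  43.9  73.7] [0.52316232 0.07478016 0.18676125]
[[0.024, -0.001, 0.013, 0.0, 0.0, 0.0, 0.0],
[0.024, -0.001, 0.013, 0.0, 0.0, 0.0, 0.0],
[0.024, -0.0, 0.015, 0.0, 0.0, 0.0, 0.0],
[0.024, -0.0, 0.015, 0.0, 0.0, 0.0, 0.0],
[0.023, 0.0, 0.018, 0.0, 0.0, 0.0, 0.0],
[0.023, -0.0, 0.018, 0.0, 0.0, 0.0, 0.0],
[0.021, 0.0, 0.019, 0.0, 0.0, 0.0, 0.0],
[0.021, 0.0, 0.019, 0.0, 0.0, 0.0, 0.0],
[0.019, 0.0, 0.021, 0.0, 0.0, 0.0, 0.0],
[0.019, 0.0, 0.021, 0.0, 0.0, 0.0, 0.0],
[0.018, 0.0, 0.023, 0.0, 0.0, 0.0, 0.0],
[0.018, -0.0, 0.023, 0.0, 0.0, 0.0, 0.0],
[0.015, -0.0, 0.024, 0.0, 0.0, 0.0, 0.0],
[0.015, -0.0, 0.024, 0.0, 0.0, 0.0, 0.0],
[0.008, 0.0, 0.015, 0.0, 0.0, 0.0, 0.0],
[0.008, -0.0, 0.015, 0.0, 0.0, 0.0, 0.0]]
```

View pics/s4.png

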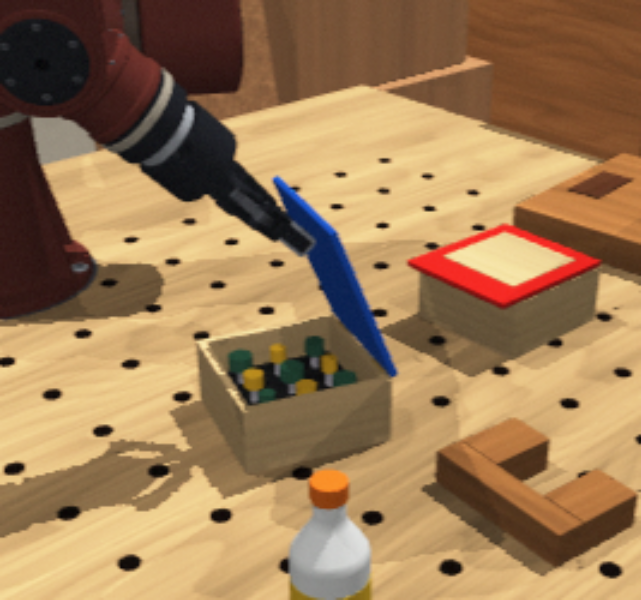

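The lid stands at about 70°, with the fingertip against its inner face at crop pixel (305,245). The case is undisturbed. Now I push it past upright.

Emit:
arm_command(increments=[[0.024,-0.001,0.013,0,0,0,0],[0.024,-0.001,0.013,0,0,0,0],[0.024,0,0.015,0,0,0,0],[0.024,0,0.015,0,0,0,0],[0.023,0,0.018,0,0,0,0],[0.023,0,0.018,0,0,0,0],[0.021,0,0.019,0,0,0,0],[0.021,0,0.019,0,0,0,0],[0.019,0,0.021,0,0,0,0],[0.019,0,0.021,0,0,0,0]])

```text
time: 11.1
tcp_pos: [0.5424, 0.127, 0.1936]
eef_rot: [-179.9, -45.1, 69.7]
wrist_force: [-0.1, -0.5, 0.7]
finger_gap: 0.0001
```

Emit:
arm_command(increments=[[0.018,0,0.023,0,0,0,0],[0.018,0,0.023,0,0,0,0],[0.015,0,0.024,0,0,0,0],[0.015,0,0.024,0,0,0,0],[0.004,0,0.008,0,0,0,0],[0,0,0,0,0,0,0],[0,0,0,0,0,0,0],[0,0,-0.05,0,0,0,0],[0,0,-0.08,0,0,0,0],[0,0,-0.08,0,0,0,0]])

```text
time: 12.35
tcp_pos: [0.5403, 0.1208, 0.2197]
eef_rot: [-179.9, -45.1, 69.7]
wrist_force: [0.9, 1.4, 0.2]
finger_gap: -0.0002
```

Emit:
arm_command(increments=[[0,0,-0.1,0,0,0,0],[0,0,-0.1,0,0,0,0],[0,0,-0.1,0,0,0,0],[0,0,-0.1,0,0,0,0],[0,0,-0.1,0,0,0,0],[0,0,0,0,0,0,0],[0,0,0,0,0,0,0],[0,0,0,0,0,0,0],[0,0,0,0,0,0,0],[0,0,0,0,0,0,0]])

```text
time: 13.6
tcp_pos: [0.516, 0.0553, 0.2892]
eef_rot: [-179.9, -45.1, 69.7]
wrist_force: [-0.2, 1.1, 0.2]
finger_gap: 0.0006
```

```bash
python3 - <<'E'
from h import *
s=bot.sense();print(s["time"],s["tcp_pos"].round(4),s["wrist_force"].round(2))
p,d=bot.read_camera("scene");cv2.imwrite("pics/s5.png",p[:,:,::-1])
for c,n,z in(("scene","blue_hinge",.0705),("scene","blue_case",0)):
    for r in bot.pinpoint(c,n)[:1]: print(n,r["conf"],world(c,r["pixel"],z=z).round(3))
for r in bot.pinpoint("scene","blue_lip")[:2]:
    u,v=map(int,r["pixel"]);w=world("scene",r["pixel"],depth=d[v,u]);e=w-hinge;print("lip",r["conf"],r["pixel"],w.round(3),"angle",np.arctan2(e[2],-e@H))
p,d=bot.read_camera("top")
for n in("glue","offcut","clamp","red_case"):
    for r in bot.pinpoint("top",n)[:1]: print(n,round(r["conf"],2),world("top",r["pixel"],z=0).round(3))
E
```

```text
13.6 [0.516  0.0553 0.2892] [-0.18  1.11  0.18]
blue_hinge 0.82 [0.55  0.121 0.07 ]
blue_case 0.84 [0.514 0.058 0.   ]
lip 0.83 [335.5, 143.5] [ 0.11   0.666 -0.005] angle -2.9363758070290347
lip 0.69 [295.6, 337.1] [ 0.811 -0.162  0.035] angle -0.1996977498099276
glue 0.65 [ 0.798 -0.142  0.   ]
offcut 0.9 [0.77  0.121 0.   ]
clamp 0.89 [ 0.697 -0.331  0.   ]
red_case 0.8 [0.521 0.392 0.   ]
```

View pics/s5.png

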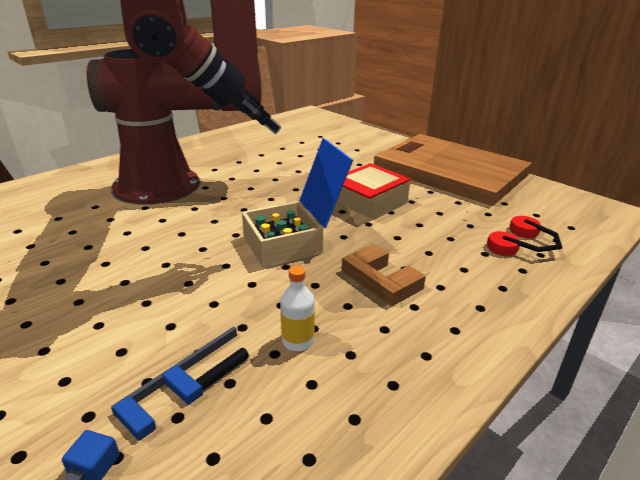

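The lid leans back with its top edge at about (335,143). The arm is clear with its tip at (277,130), and everything else stands as before. I'll check the lid angle from depth and then hand in.

```bash
python3 - <<'E'
from h import *
p,d=bot.read_camera("scene");hsv=cv2.cvtColor(p,cv2.COLOR_RGB2HSV)
m=cv2.inRange(hsv,(105,120,40),(130,255,255));m[:135]=0;m[232:]=0;m[:,:295]=0;m[:,360:]=0
m=cv2.erode(m,np.ones((5,5)));v,u=np.nonzero(m)
P=np.array([world("scene",(a,b),depth=d[b,a]) for a,b in zip(u,v) if d[b,a]>0])
c=np.median(P,0);n=np.linalg.svd(P-c)[2][2];n*=-np.sign(n@H)
a=np.arctan2(-n@H,-n@Z); print(len(P),c,n,"angle from normal",a, "pi-",np.pi-a)
a=np.arctan2(n@Z,-n@H);print("beyond upright",a,"lid",np.pi/2+abs(a),"residual",np.std((P-c)@n))
E
```

```text
1934 [0.56416159 0.15597091 0.15367138] [-0.31742767 -0.8724577   0.37156053] angle from normal 1.9514857770057437 pi- 1.1901068765840495
beyond upright 0.380689450210847 lid 1.9514857770057437 residual 0.001087436798605856
```

```bash
python3 -c "
from bench import bot
print(bot.finish_job())"
```

```text
the job is handed in; nothing more can be done
None
```

The blue lid is open and resting on its hinge stop by itself, and the job is handed in. I slid the shut fingertips under its front lip at 45°, followed the lid's swing up slowly and pushed it past upright. Then I pulled the arm back clear.

**Last checks**
- **Lid:** a plane fitted to the depth image gives 1.951 rad, against the stop at 1.95 rad.
- **Blue case:** the picture shows it level. The network puts it within about 5 mm of its first reading.
- **Bystanders:** the red lid is still shut. The red case, glue, offcut and clamp read within about 8 mm of their first positions, which is within the network's scatter.
- **Forces:** the wrist force stayed near 2 N in every reading I took.
- **Time:** the robot's clock stood at about 14 s when I handed in.

**Disagreement:** the network's final lip point was wrong. Its pixel was on the lid's top edge, but the depth there came from the background. I discarded it and used the plane fit instead. I did not measure the lid's speed while it fell the last few degrees to the stop.

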